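# Roll the carrier tote out to the stop, lift it off and pack the sleeves

### The arm

A 7-joint arm with a two-finger parallel gripper is mounted at the origin on the work surface. World frame = base frame: x ahead of the robot, y to its left, z up, the work surface at z = 0. Lengths are in mm, angles in rad, forces in N, time in s.
With the tool pointing down it reaches from about 425 to 825 mm from the base axis. Payload 3.6 kg.
Tool frame: the origin (TCP) lies at the very end of the fingers, on their centre line; the grasp point (between the pads) lies 19 mm behind it; z points along the fingers, y is the direction in which the jaws open and shut (so a half turn about z gives the same grasp; the last joint's range is limited). The gripper opens to 93 mm and grips with 3 to 60 N. Pads are 15 mm wide; open, the fingers measure 128 mm over their backs; the gripper's body (75 mm by 188 mm) begins 65 mm behind the grasp point.
Start: joints at [1.214, 0.615, -0.013, 1.423, 0.008, 1.103, -0.04], TCP at [210.516, -614.933, 191.34] pointing down, gripper open.
Joint ranges: [-3.12, 3.12], [-0.3, 2.06], [-1.34, 1.32], [0.26, 2.42], [-1.36, 4.5], [0.01, 1.98], [-2.84, 2.84]. Speed limits (rad/s): [2.79, 2.79, 3.14, 3.14, 3.14, 3.14, 3.14].

### API

Orientations are given as a unit quaternion [x, y, z, w].
In Python, from station import env, imaging, models gives the robot as it stands.
- The arm moves only by the tool apply_moves, never from a script. Its argument "increments" is text: rows parted by semicolons, each of 4 numbers parted by spaces: the shift along the tool's x, y, z in mm, then the turn about the tool's z in rad. In form: tx ty tz yaw; .... A call has exactly 10 rows; each row is the pose to reach, as a shift and turn from the pose commanded when the call began, along the tool's axes at that moment; what a row does not reach only later rows make up. A row lasts 1/12 s, in which the tool goes at most 41.7 mm and 7.16 degrees, less where a joint would pass 70% of its speed; a pose out of reach is approached as far as the arm can. A call with a gripper value outside its range is refused whole. "claw" is the closure, from -1 (fully open) to 1 (shut), so that 0 is half open, set as the call begins (left out, the last holds). The fingers move at their own pace and stop on an object; "grip_force" is the grip in N (left out, the last holds). Time passes only in rows, so rows that repeat a pose let the fingers close, or fill a call up. It gives the time, the measured TCP pose, the force and the opening at its end, in the units of the state.
- env.get_obs(): the state, without advancing time (a new reading comes with each control period).
- imaging.get_image(name): name is "scene" or "side" or "wrist"; returns (picture, depth): 384x512x3 uint8, red, green, blue; 384x512 float32, mm along the optical axis (not along the pixel's ray), 0 where there is no reading.
- imaging.camera_model(name): a dict with "intrinsics" (3x3 intrinsics, pixels), "R" (3x3) and "t" (3): a world point X has camera coordinates R X + t; the wrist camera has in their place "T_tool_cam" (4x4, takes a point from camera to tool coordinates, whose origin is the TCP and whose axes are the flange's). Camera axes: x right, y down, z forward; pixel columns grow to the right and rows downward; lengths in mm; the calibration is good to about 2 mm. A picture is of the moment at which its call begins: read the wrist's pose just before it. camera_model takes no time and is no camera call.
- env.hand_in(): hands the job in, once; it reports no verdict.
Trained networks look in the newest picture that a camera, given by its name, has taken for a name from the list of things; names that differ only in an ending like _2 or _b are one class to them, and where a whole thing is asked for, a point or a joint stands for the part that bears it (a point fixed in the world has none). Each returns a list of dicts, best first, with "p" (0 to 1); they miss things now and then, are a little off and sometimes report something else, mostly with a low value. They report only what shows in the picture. A call takes as long as a camera call. They do not tell look-alikes from the thing itself.
- models.find_in(camera, name): "location" ([column, row] in pixels, amid what is visible of it).
- models.regions_of(camera, name): "pixels" (384x512 bool, what is visible of it) and "location" ([column, row] in pixels, amid what is visible of it).
- models.pinpoint(camera, name): "location" ([column, row] in pixels: a listed point, or the origin of a listed thing).
The state is a dict: "time_s": time; "joint_positions": joint angles; "qvel": joint speeds; "effort": joint torques, N m; "position": TCP position; "ee_rot": TCP orientation; "force": force on the tool from outside, world axes, zero at the start; "torque": the same for the moment, N m; "opening": finger opening in mm.
Only numpy, scipy, OpenCV 4.12 (cv2) and the standard library are available. Lean on these libraries where they do the work, as an engineer would, in place of code of your own. Each camera call takes 0.05 s, during which the arm holds its last target. There are 200 camera calls.

### The job

Roll the blue carrier tote along the rollers, without lifting it, out from under the lamp until it is fully home against the yellow end stop; there lift it off by its yellow handle and set it down squarely within the green mat. Then lay each of the two steel sleeves flat in the tote compartment that matches its length, the long one in the long compartment and the short one in the short, and let go. Leave everything else where it stands.

Things in the scene. Friction and masses are not known exactly. Their poses are not given: they have to be found in the camera images.
- conveyor: fixed roller conveyor, blue side rails, 560 mm long (its y), 148 mm wide (its x). Origin: middle of its length and width, on the table. 14 free rollers (28 mm diameter, axes along x, tops at z = 60 mm); a tote rolls along y with under 1 N. Rails stand 12 mm above the roller tops, 132 mm apart inside (6 mm play each side of the tote). Near (-x, robot) side open above the rail
- stop (a point): middle of the inner face of the yellow end stop, at roller-top height: x = 0, y = +262 mm, z = 60 mm on the conveyor, axes as the conveyor's. A 10 mm plate, its top 40 mm above this point. A tote touching it has its origin 120 mm before it (conveyor y = +142 mm)
- lamp (a point): middle of the underside of the grey strip lamp fixed over the starting part of the conveyor: conveyor x -30 to +50, y -300 to +20 mm; underside (two bare tubes) 321 mm, top 365 mm above the table. Its two posts stand on the far side (conveyor x = +105, y = -250 and -20 mm). No room for an upright tool beneath it; one tilted 25 to 40 degrees reaches the handle from the robot's side
- tote: loose blue open carrier tote, 0.45 kg give or take 30 %, 120 mm (x) by 240 mm (y), walls 26 mm high and 4 mm thick, floor 4 mm. Origin: centre of its underside. Starts on the rollers under the lamp, its y along the conveyor's y (long compartment towards the stop). The strip y -24 to +24 mm under the handle is empty
- handle (a point): middle of the tote's yellow handle bar, 76 mm above the tote's underside, over its centre; axes as the tote's. The bar lies along x across the tote, 80 mm long, 14 mm thick (y), 20 mm tall (66 to 86 mm), on a 10 x 14 mm leg near each end (x = +-35 mm); free beneath
- long_bay (a point): centre of the floor (4 mm above the tote's underside) of the long compartment, at the tote's +y end, 71 mm from its middle: 112 mm (x) by 90 mm (y) inside, all blue. Axes as the tote's
- short_bay (a point): centre of the floor (4 mm above the tote's underside) of the short compartment, at the tote's -y end, 71 mm from its middle: white filler blocks at both ends leave 74 mm (x) by 90 mm (y). Axes as the tote's
- long_sleeve: loose steel spacer sleeve, 92 mm long along its x, 0.20 kg: a round tube of 26 mm diameter with a square flange 32 x 32 x 8 mm at each end, so it lies flat and does not roll. Origin: on its axis at mid-length, 16 mm above what it lies on
- short_sleeve: the same kind of sleeve but 60 mm long (44 mm of tube between the flanges), 0.14 kg. Origin: on its axis at mid-length, 16 mm above what it lies on
- mat: fixed green packing mat on the table, 160 mm (x) by 280 mm (y), 4 mm thick. Origin: centre of its underside. The tote stands on it with its y along the mat's y, either way round
- pulley: bystander: dark pulley, 64 mm diameter, 36 mm tall
- spray_can: bystander: red can, 52 mm diameter, 90 mm tall
- wrench: bystander: steel wrench lying flat, 180 mm long along its x
- bearing: bystander: steel ring, 44 mm diameter, 18 mm tall, between the sleeves
- parts_bin: bystander: small black open bin, 80 x 110 x 60 mm, beyond the conveyor
Mind the look-alikes: they are no part of the job. Leave any purple look-alike of the short_sleeve alone.

How it is judged (in metres and radians):
On the way, in this order (a step that is already met when the one before it is completed fails the run):
1. the tote stands on the rollers fully home against the end stop (y of tote in the frame of conveyor between 0.136 and 0.15 m and z of tote in the frame of conveyor between 0.055 and 0.066 m and x of tote in the frame of conveyor between -0.012 and 0.012 m), for 0.2 s.
2. the tote stands squarely on the mat (x of tote in the frame of mat between -0.025 and 0.025 m and y of tote in the frame of mat between -0.025 and 0.025 m and angle between the y axis of tote and the y axis of mat, either way round below 0.17 rad and z of tote in the frame of mat below 0.01 m and angle between tote's own z axis and vertical below 0.06 rad), for 0.2 s.
3. each sleeve lies in the compartment of its length (x of long_sleeve in the frame of long_bay between -0.02 and 0.02 m and y of long_sleeve in the frame of long_bay between -0.032 and 0.032 m and z of long_sleeve in the frame of long_bay between 0.008 and 0.021 m and x of short_sleeve in the frame of short_bay between -0.024 and 0.024 m and y of short_sleeve in the frame of short_bay between -0.032 and 0.032 m and z of short_sleeve in the frame of short_bay between 0.008 and 0.021 m), for 0.2 s.
At the end, for the whole second after the job is handed in: the tote stands upright on the mat, centred within 25 mm along each mat axis and aligned within 0.17 rad (either way round); the long sleeve lies flat on the floor of the long compartment, the short one on that of the short compartment; all released and at rest (all of step 2 and all of step 3 and linear speed of each of tote, long_sleeve, short_sleeve below 0.02 m/s); the robot touches nothing.
It fails at once if the tote is lifted off the rollers anywhere short of the end stop (over 15 mm up, over 40 mm from home) (z of tote in the frame of conveyor above 0.075 m and y of tote in the frame of conveyor between -0.3 and 0.102 m and x of tote in the frame of conveyor between -0.05 and 0.05 m).
It fails at once if a bystander is moved more than 40 mm (distance of any of pulley, spray_can, wrench, bearing, parts_bin from where it was at the start of the episode above 0.04 m).
It also fails if it takes over 72 s, if anything falls off the work surface, if the arm or the gripper's body presses on something with over 40 N, if the wrist force passes 120 N, or if a joint passes its speed limit or range.

## Working session

There is one attempt and no reset: what is moved stays moved. The work goes in short steps, Python scripts to look and compute and a tool call to move; the robot and the scene stay as the last step left them, time stands still between calls to the robot, and variables do not carry over. Pictures are saved under pics/ and viewed, about 8 in all and at most 12, crops included, and the job is handed in when it is done.

Besides the shell and the picture viewer there is one more tool, called as name(argument=value, ...), one argument or row to a line, values as JSON. apply_moves: Moves the arm, as the interface text tells. Its arguments: {"type":"object","properties":{"increments":{"type":"string"},"claw":{"type":"number"},"grip_force":{"type":"number"}},"required":["increments"]}

```bash
ls; mkdir -p pics
cat > h.py <<'E'
import numpy as np, cv2
from station import env, imaging, models
from scipy.spatial.transform import Rotation as Ro
def save(img,n): cv2.imwrite('pics/'+n,cv2.cvtColor(img,cv2.COLOR_RGB2BGR))
def cam(name,obs=None):
    m=imaging.camera_model(name); K=np.array(m['intrinsics'])
    if 'R' in m:
        R=np.array(m['R']);t=np.array(m['t']); return K,R.T,-R.T@t
    o=obs or env.get_obs(); T=np.array(m['T_tool_cam']); Rt=Ro.from_quat(o['ee_rot']).as_matrix()
    return K,Rt@T[:3,:3],Rt@T[:3,3]+np.array(o['position'])
def ray(c,uv): 
    K,R,o=c; return R@np.linalg.solve(K,np.array([uv[0],uv[1],1.0])),o
def at_z(c,uv,z):
    d,o=ray(c,uv); return o+d*(z-o[2])/d[2]
def at_d(c,uv,dep):
    d,o=ray(c,uv); return o+d*dep
def cloud(c,dep):
    K,R,o=c; v,u=np.mgrid[:dep.shape[0],:dep.shape[1]]
    p=np.stack([u,v,np.ones_like(u)],-1)@np.linalg.inv(K).T*dep[...,None]
    return p@R.T+o
def proj(c,X):
    K,R,o=c; p=K@(R.T@(np.array(X)-o)); return p[:2]/p[2]
E
python3 - <<'E'
from h import *
o=env.get_obs(); print({k:np.round(v,3) for k,v in o.items()})
for n in ['scene','side']:
    im,d=imaging.get_image(n); save(im,n+'1.png'); np.savez(n+'1.npz',im=im,d=d)
    c=cam(n); P=cloud(c,d); print(n,np.round(c[2]),np.round(c[1][:,2],2))
    for t in ['conveyor','tote','mat','long_sleeve','short_sleeve','pulley','spray_can','wrench','bearing','parts_bin']:
        for r in models.regions_of(n,t)[:3]:
            q=P[r['pixels']&(d>0)]
            if r['p']>.3 and len(q): print(t,round(r['p'],2),np.round(r['location']),np.round(np.median(q,0)),np.round(np.percentile(q,2,axis=0)),np.round(np.percentile(q,98,axis=0)))
    for t in ['handle','stop','lamp','long_bay','short_bay','conveyor','mat']:
        for r in models.pinpoint(n,t)[:2]: print('pt',t,round(r['p'],2),np.round(r['location'],1))
E
```

```text
pics
{'time_s': np.float64(0.0), 'joint_positions': array([ 1.214,  0.616, -0.013,  1.425,  0.008,  1.103, -0.04 ]), 'qvel': array([ 0.   , -0.001,  0.   ,  0.001,  0.001, -0.001, -0.   ]), 'effort': array([ 0.0000e+00, -4.5894e+01,  2.0900e-01, -1.6575e+01, -6.1000e-02,
        2.1000e-02,  0.0000e+00]), 'position': array([ 210.251, -614.145,  190.193]), 'ee_rot': array([ 0.986,  0.164, -0.   , -0.001]), 'force': array([-0.418, -0.188, -0.324]), 'torque': array([-0.044,  0.035, -0.023]), 'opening': np.float64(93.176)}
scene [ 297. -508. 1379.] [ 0.16  0.39 -0.91]
conveyor 0.79 [323. 209.] [ 631. -188.  345.] [ 546. -408.   -0.] [737. 145. 368.]
tote 0.56 [320. 252.] [ 624. -238.   66.] [ 570. -349.   58.] [ 677. -116.  145.]
mat 0.63 [218. 124.] [508. 370.   4.] [402. 239.  -3.] [613. 507.  11.]
mat 0.47 [222. 188.] [428. 108.  27.] [396.  87.   2.] [458. 130.  36.]
long_sleeve 0.47 [249. 248.] [ 432. -129.   27.] [ 390. -149.    2.] [ 477. -108.   35.]
short_sleeve 0.74 [171. 179.] [269. 205.  26.] [244. 178.   2.] [295. 234.  35.]
short_sleeve 0.71 [172. 146.] [309. 335.  27.] [29
[... 1723 characters left out ...]
 [ 479. -264.   36.]
spray_can 0.84 [253. 303.] [358. 221.  73.] [340. 189.   1.] [386. 234.  91.]
wrench 0.85 [342. 195.] [ 340. -299.    5.] [ 270. -347.   -2.] [ 429. -257.   10.]
bearing 0.69 [274. 245.] [430. -15.  15.] [410. -33.  -2.] [448.   5.  20.]
parts_bin 0.65 [252. 274.] [427. 120.  24.] [395.  85.  -3.] [467. 141.  33.]
parts_bin 0.64 [254. 302.] [359. 221.  75.] [340. 188.   5.] [387. 234.  91.]
pt handle 0.83 [252.6 149.9]
pt stop 0.67 [186.  242.4]
pt stop 0.61 [122.  278.9]
pt lamp 0.59 [256.9  90.2]
pt long_bay 0.75 [242.6 176.5]
pt short_bay 0.97 [267. 152.]
pt short_bay 0.42 [253.1 311.8]
pt conveyor 0.98 [235.8 198.9]
pt mat 0.77 [165.3 341.4]
pt mat 0.23 [243.8 175.9]
```

Run:
```python
from h import *
a=np.load('scene1.npz');b=np.load('side1.npz')
A=cv2.resize(a['im'][90:345,130:470],None,fx=2.35,fy=2.35); save(A,'v1.png')
B=cv2.resize(b['im'][60:384,60:400],None,fx=1.85,fy=1.85); save(B,'v2.png')
cs,cd=cam('scene'),cam('side')
print('handle side z=136',at_z(cd,(252.6,149.9),136), 'scene',at_z(cs,(322.3,242.6),136))
print('stop',at_z(cs,(266,155.7),60),at_z(cd,(186,242.4),60))
print('conv',at_z(cd,(235.8,198.9),0),'bays',at_z(cd,(242.6,176.5),64),at_z(cd,(267,152),64))
print('mat',at_z(cs,(215.7,128.7),0),at_z(cd,(165.3,341.4),0),'lamp',at_z(cd,(256.9,90.2),321))
for n,c,z in (('scene',cs,a),('side',cd,b)):
    im=z['im'].astype(int);P=cloud(c,z['d']);hsv=cv2.cvtColor(z['im'],cv2.COLOR_RGB2HSV)
    for nm,m in (('green',(abs(hsv[...,0].astype(int)-60)<22)&(hsv[...,1]>80)),('yellow',(abs(hsv[...,0].astype(int)-26)<8)&(hsv[...,1]>120))):
        m=m&(z['d']>0)
        k,l,s,ce=cv2.connectedComponentsWithStats(m.astype(np.uint8))
        for i in range(1,k):
            if s[i,4]>40:
                q=P[l==i]; r=cv2.minAreaRect(q[:,:2].astype(np.float32)); print(n,nm,s[i,4],np.round(np.median(q,0)),[np.round(x,1) for x in r],np.round(np.percentile(q[:,2],[5,95])))
```

```text
handle side z=136 [ 626.79044165 -214.3415216   136.        ] scene [ 633.61871769 -227.52727951  136.        ]
stop [608.92795209 153.42859336  60.        ] [615.96373815 151.51847297  60.        ]
conv [ 631.38050077 -118.462615      0.        ] bays [ 630.94681948 -160.30285552   64.        ] [ 629.38734502 -312.54259422   64.        ]
mat [489.9113765  364.56070653   0.        ] [503.50230431 387.12578873   0.        ] lamp [ 638.51265193 -257.50484393  321.        ]
scene green 2531 [509. 371.   4.] [array([509.7, 377. ]), array([163.9, 284.5]), np.float64(25.7)] [-2.  9.]
scene yellow 94 [617. 146. 100.] [array([614.5, 146.8]), array([142.9,  10.2]), np.float64(2.2)] [ 96. 104.]
scene yellow 78 [ 878. -179.   49.] [array([ 881. , -171.8]), array([19.8, 47.5]), np.float64(38.3)] [17. 62.]
scene yellow 136 [ 624. -234.  143.] [array([ 628.8, -232.3]), array([77.6, 13.9]), np.float64(4.1)] [ 92. 148.]
scene yellow 44 [ 838. -399.  129.] [array([ 840.3, -398.1]), array([11.6, 25.5]), np.float64(12.0)] [113. 138.]
scene yellow 42 [ 839. -453.  127.] [array([ 840.4, -452.2]), array([
[... 222 characters left out ...]
3.6, 266.2]), np.float64(25.5)] [-0.  5.]
side yellow 84 [ 843. -330.  124.] [array([ 783. , -242.8]), array([ 24.4, 373.3]), np.float64(35.2)] [103. 136.]
side yellow 260 [ 628. -223.  131.] [array([ 666.8, -287.1]), array([ 72.3, 197.5]), np.float64(32.4)] [ 77. 145.]
side yellow 197 [ 894. -155.   56.] [array([ 903.1, -169.1]), array([53.9, 85.5]), np.float64(50.0)] [22. 61.]
side yellow 226 [894.  -6.  57.] [array([902.8, -17.8]), array([54.2, 80.3]), np.float64(53.6)] [18. 61.]
side yellow 742 [613. 154.  77.] [array([613.6, 113.9]), array([149.4,  89.3]), np.float64(1.8)] [41. 99.]
side yellow 431 [888. 453.  57.] [array([902.5, 445.9]), array([55.3, 75.4]), np.float64(74.4)] [20. 61.]
```

View pics/v1.png

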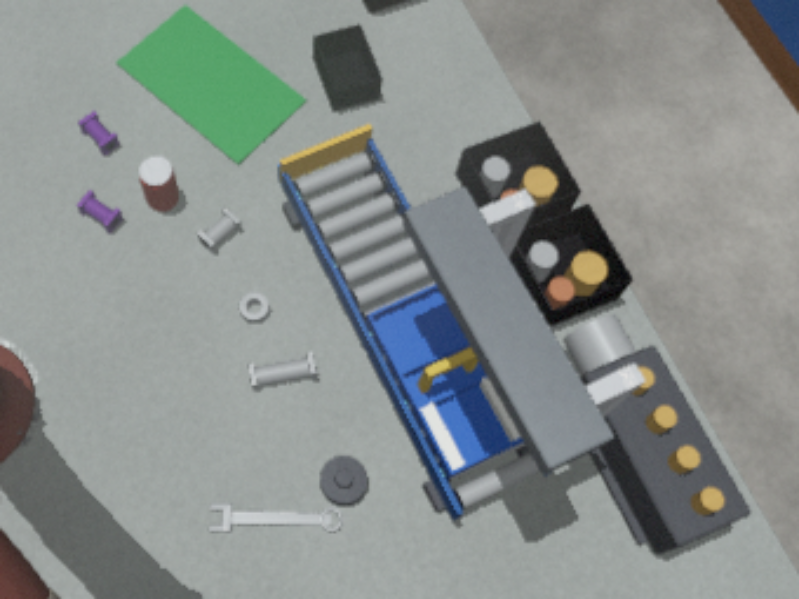

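View pics/v2.png

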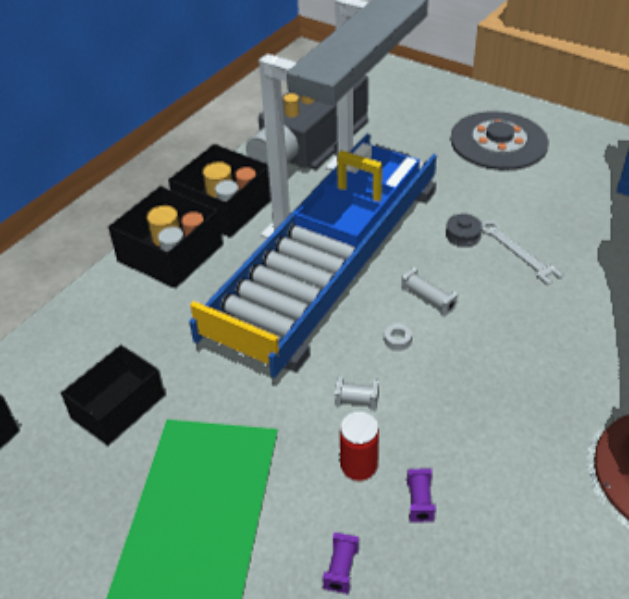

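Both views agree: tote under the lamp, handle at about (629,-230), stop at about (614,150), and the two steel sleeves on the near side. The purple look-alikes are by the can. The moves allow no tilt, so I plan to push the handle with the long sleeve held by one end. That reaches under the lamp edge while the gripper stays clear.

```bash
cat >> h.py <<'E'
def ang(o=None):
    o=o or env.get_obs(); v=Ro.from_quat(o['ee_rot']).as_matrix()[:,0]; return np.degrees(np.arctan2(v[1],v[0]))
def inc(target,deg,frm=None):
    """increment (tx ty tz yaw) to TCP target with tool x at deg (mod 180)"""
    o=env.get_obs(); R=Ro.from_quat(o['ee_rot']).as_matrix()
    d=R.T@(np.array(target,float)-o['position']); y=-((deg-ang(o)+90)%180-90)
    return np.round(d,1),round(np.radians(y),3)
E
python3 - <<'E'
from h import *
for n in ['scene','side']:
    z=np.load(n+'1.npz');c=cam(n);P=cloud(c,z['d']);h=z['d']>0
    for nm,(x,y) in (('long',(432,-125)),('short',(426,112))):
        m=h&(abs(P[...,0]-x)<75)&(abs(P[...,1]-y)<60)&(P[...,2]>12)&(P[...,2]<45)
        q=P[m];r=cv2.minAreaRect(q[:,:2].astype(np.float32));w=np.linalg.eigh(np.cov(q[:,:2].T))[1][:,1]
        print(n,nm,m.sum(),np.round(q.mean(0)),[np.round(v,1) for v in r],'pca',np.round(np.degrees(np.arctan2(w[1],w[0])),1))
    # lamp
    m=h&(P[...,2]>300)&(P[...,0]>500)&(P[...,1]<0); q=P[m]
    if m.sum(): print('lamp',m.sum(),[np.round(v,1) for v in cv2.minAreaRect(q[:,:2].astype(np.float32))],np.percentile(q[:,2],[5,95]))
    hsv=cv2.cvtColor(z['im'],cv2.COLOR_RGB2HSV); m=(abs(hsv[...,0].astype(int)-60)<22)&(hsv[...,1]>80)
    k,_=cv2.findContours(m.astype(np.uint8),0,2); k=max(k,key=cv2.contourArea); Q=np.array([at_z(c,p[0],4)[:2] for p in k],np.float32)
    print('mat',cv2.minAreaRect(Q))
print(inc((432,-125,230),5))
E
```

```text
scene long 236 [ 434. -129.   26.] [array([ 434. , -127.5]), array([31. , 91.7]), np.float64(79.0)] pca 168.7
scene short 146 [427. 109.  27.] [array([427.5, 110.7]), array([62. , 31.8]), np.float64(22.7)] pca -158.8
lamp 4661 [array([ 676.2, -257.1]), array([148.4, 319.7]), np.float64(2.7)] [343.89827018 367.5893423 ]
mat ((508.7076416015625, 376.12933349609375), (159.43186950683594, 279.08203125), 25.28416633605957)
side long 275 [ 432. -118.   24.] [array([ 432.7, -123.3]), array([38.2, 93.5]), np.float64(77.6)] pca 169.4
side short 237 [424. 120.  25.] [array([425.4, 116.2]), array([60.2, 34.6]), np.float64(21.9)] pca -157.7
lamp 2667 [array([1278.9, -239. ]), array([1366.6,  322.8]), np.float64(1.1)] [324.94221505 365.1591644 ]
mat ((511.24847412109375, 369.43304443359375), (160.65359497070312, 260.27191162109375), 25.27838134765625)
(array([ 368.2, -391.8,  -38.6]), np.float64(0.243))
```

```bash
python3 -c "
from h import *
print(inc((413.5,-122,150),-11.3))"
```

```text
(array([ 351.7, -400.6,   41.4]), np.float64(0.527))
```

apply_moves(
  increments="27 -31 3 0.05; 54 -62 6 0.11; 81 -92 10 0.17; 108 -123 13 0.23; 135 -154 16 0.29; 162 -185 19 0.35; 189 -216 22 0.41; 216 -246 25 0.47; 243 -277 28 0.527; 270 -308 32 0.527",
  claw=-1,
  grip_force=50,
)

```text
time_s: 2.63
position: [367.0, -234.5, 159.8]
ee_rot: [0.995, -0.1, 0.001, 0.0]
force: [0.8, 0.0, 0.6]
opening: 93.2
```

```bash
python3 -c "
from h import *
print(inc((413.5,-122,150),-11.3))"
```

```text
(array([  23.2, -119.5,    9.8]), np.float64(-0.002))
```

apply_moves(
  increments="7 -38 3 0; 14 -76 6 0; 20 -105 9 0; 23 -119 10 0; 23 -119 10 0; 23 -119 10 0; 23 -119 10 0; 23 -119 10 0; 23 -119 10 0; 23 -119 10 0",
)

```text
time_s: 3.47
position: [411.7, -125.1, 149.5]
ee_rot: [0.995, -0.1, 0.0, 0.0]
force: [-0.9, -0.1, -0.3]
opening: 93.1
```

```bash
cat >> h.py <<'E'
def wrist(n,zlo,zhi,c0,rad):
    o=env.get_obs(); im,d=imaging.get_image('wrist'); save(im,n+'.png'); c=cam('wrist',o); P=cloud(c,d)
    np.savez(n+'.npz',im=im,P=P,d=d)
    m=(d>0)&(P[...,2]>zlo)&(P[...,2]<zhi)&(np.hypot(P[...,0]-c0[0],P[...,1]-c0[1])<rad)
    q=P[m]
    if len(q)<20: print('few points',m.sum()); return
    k,l,s,_=cv2.connectedComponentsWithStats(m.astype(np.uint8)); i=1+np.argmax(s[1:,4]); q=P[l==i]
    r=cv2.minAreaRect(q[:,:2].astype(np.float32)); print(len(q),[np.round(v,1) for v in r],np.round(np.percentile(q[:,2],[2,50,98])))
E
python3 -c "
from h import *
print(np.round(env.get_obs()['position'],1),ang())
wrist('w1',10,45,(433,-126),75)
print(inc((413.5,-122,4),-11.3))"
```

```text
[ 411.7 -125.1  149.5] -11.439241768681818
1886 [array([ 435.7, -125.8]), array([31.7, 92. ]), np.float64(78.5)] [19. 28. 33.]
(array([  1.1,  -3.1, 145.4]), np.float64(-0.002))
```

apply_moves(
  increments="3 -3 35 0; 3 -3 70 0; 3 -3 105 0; 3 -3 130 0; 3 -3 140 0; 3 -3 146 0; 3 -3 146 0; 3 -3 146 0; 3 -3 146 0; 3 -3 146 0",
)

```text
time_s: 4.35
position: [416.5, -121.8, 4.4]
ee_rot: [0.995, -0.099, 0.001, 0.0]
force: [0.4, -0.4, 1.1]
opening: 93.2
```

apply_moves(
  increments="0 0 0 0; 0 0 0 0; 0 0 0 0; 0 0 0 0; 0 0 0 0; 0 0 0 0; 0 0 -10 0; 0 0 -40 0; 0 0 -80 0; 0 0 -120 0",
  claw=1,
  grip_force=55,
)

```text
time_s: 5.18
position: [414.4, -121.2, 124.2]
ee_rot: [0.995, -0.098, -0.002, -0.0]
force: [1.6, -0.7, -0.5]
opening: 31.2
```

```bash
python3 -c "
from h import *
o=env.get_obs();print(o['opening'],o['force'],o['position'])
wrist('w2',60,190,(433,-126),90)
print(env.get_obs()['opening'])
im=cv2.imread('pics/w2.png');print(im.shape)"; ls pics
```

```text
31.247781714481 [ 1.62032881 -0.66612946 -0.45605392] [ 414.40843889 -121.24468379  124.16577722]
940 [array([ 423.3, -103.6]), array([22.9, 11.2]), np.float64(32.4)] [153. 175. 190.]
27.203146636609482
(384, 512, 3)
scene1.png
side1.png
v1.png
v2.png
w1.png
w2.png
```

View pics/w2.png

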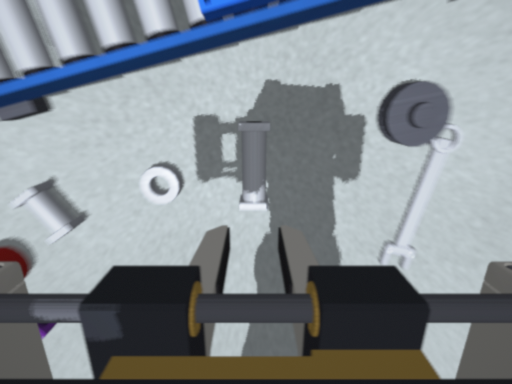

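The fingers were still closing at the lift, and the sleeve stays on the table. I'll redo the grasp with more closing time.

apply_moves(
  increments="2 -1 20 0; 2 -1 40 0; 2 -1 60 0; 2 -1 75 0; 2 -1 80 0; 2 -1 95 0; 2 -1 110 0; 2 -1 120 0; 2 -1 120 0; 2 -1 120 0",
  claw=-0.2,
)

```text
time_s: 6.07
position: [417.7, -121.0, 3.4]
ee_rot: [0.995, -0.098, -0.0, -0.0]
force: [-1.0, -0.7, 0.2]
opening: 55.9
```

apply_moves(
  increments="0 0 0 0; 0 0 0 0; 0 0 0 0; 0 0 0 0; 0 0 0 0; 0 0 0 0; 0 0 0 0; 0 0 0 0; 0 0 0 0; 0 0 0 0",
  claw=1,
)

```text
time_s: 6.9
position: [417.7, -120.9, 3.3]
ee_rot: [0.995, -0.098, -0.0, -0.0]
force: [0.8, -0.3, 0.6]
opening: 0.2
```

```bash
python3 -c "
from h import *
o=env.get_obs();print(o['opening'],o['force'],o['position'],ang(o))"
```

```text
0.20301636630063363 [ 0.830906   -0.31864534  0.60120801] [ 417.70756032 -120.93041621    3.33951149] -11.299094937042376
```

```bash
python3 -c "
from h import *
for n in ['w1','w2']:
    z=np.load(n+'.npz');P=z['P']
    for (v,u) in [(125,254),(165,254),(195,254),(205,252),(185,160),(330,250),(240,218),(320,200)]: print(n,(u,v),np.round(P[v,u]))
    m=(P[...,2]>12)&(P[...,2]<45)&(z['d']>0)&(np.hypot(P[...,0]-440,P[...,1]+126)<90)
    print(cv2.minAreaRect(P[m][:,:2].astype(np.float32)))
im,d=imaging.get_image('side');P=cloud(cam('side'),d);m=(d>0)&(abs(P[...,0]-440)<85)&(abs(P[...,1]+125)<60)&(P[...,2]>12)&(P[...,2]<35)
q=P[m];print(m.sum(),cv2.minAreaRect(q[:,:2].astype(np.float32)))
save(cv2.resize(im[150:280,220:380],None,fx=4,fy=4),'v3.png')
print(imaging.camera_model('wrist')['T_tool_cam'])
"
```

```text
w1 (254, 125) [ 474. -138.   33.]
w1 (254, 165) [ 429. -129.   27.]
w1 (254, 195) [ 395. -122.   32.]
w1 (252, 205) [ 372. -115.    1.]
w1 (160, 185) [425. -11.  16.]
w1 (250, 330) [173. -71.   0.]
w1 (218, 240) [331. -59.   0.]
w1 (200, 320) [ 441. -116.  279.]
((442.8035583496094, -89.72444152832031), (105.10873413085938, 91.64399719238281), 78.54428100585938)
w2 (254, 125) [ 478. -135.   32.]
w2 (254, 165) [ 437. -127.   29.]
w2 (254, 195) [ 404. -120.   28.]
w2 (252, 205) [ 395. -116.   32.]
w2 (160, 185) [429. -11.  -0.]
w2 (250, 330) [198. -73.   0.]
w2 (218, 240) [ 429. -104.  173.]
w2 (200, 320) [ 444. -112.  253.]
((442.7113952636719, -89.40579223632812), (105.06071472167969, 92.52547454833984), 78.55453491210938)
160 ((431.723388671875, -111.46293640136719), (96.39656066894531, 33.37906265258789), 5.108748435974121)
[[-4.02872988e-04 -9.53606081e-01 -3.01056937e-01  8.52106653e+01]
 [ 9.99999918e-01 -3.74002997e-04 -1.53530503e-04  4.82055081e-01]
 [ 3.38114249e-05 -3.01056974e-01  9.53606154e-01 -1.93232295e+02]
 [ 0.00000000e+00  0.00000000e+00  0.00000000e+00  1.00000000e+00]]
```

View pics/v3.png

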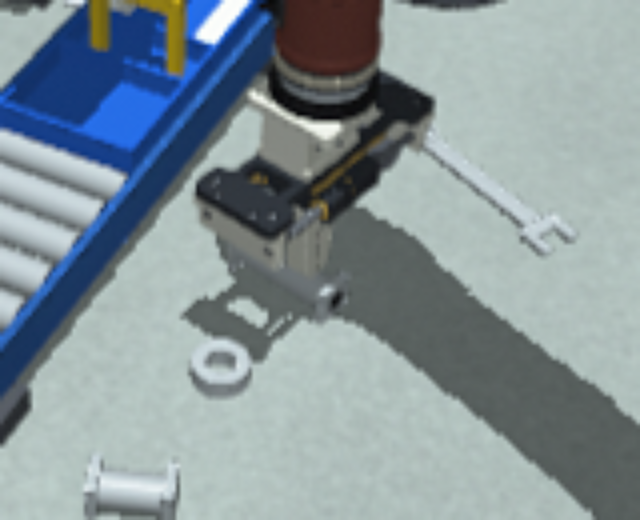

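apply_moves(
  increments="0 0 -30 0; 0 0 -70 0; 0 0 -110 0; 0 0 -140 0; 0 0 -145 0; 0 0 -145 0; 0 0 -145 0; 0 0 -145 0; 0 0 -145 0; 0 0 -145 0",
)

```text
time_s: 7.78
position: [416.8, -120.7, 147.0]
ee_rot: [0.995, -0.098, -0.002, -0.0]
force: [0.6, -0.5, -0.0]
opening: 0.5
```

```bash
python3 -c "
from h import *
o=env.get_obs();print(o['opening'],o['force'],o['position'],ang(o))
wrist('w3',12,45,(435,-115),75)
P=np.load('w3.npz')['P']
save(np.load('w3.npz')['im'],'w3.png')
"
```

```text
0.4596445240121951 [ 0.57229471 -0.4548316  -0.04240992] [ 416.79080128 -120.69978481  146.98374964] -11.29325387283915
1877 [array([ 435.9, -125.7]), array([31.6, 91.5]), np.float64(78.5)] [18. 28. 33.]
```

View pics/w3.png

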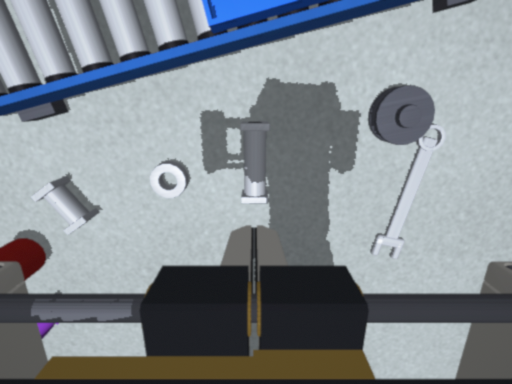

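```bash
python3 -c "
from h import *
z=np.load('w3.npz');P=z['P'];print(imaging.camera_model('wrist')['intrinsics'][0])
for u in (242,250,262,268):
  for v in (224,227,230,235,242,255): print((u,v),np.round(P[v,u]),z['d'][v,u])
o=env.get_obs();c=cam('wrist',o)
print(proj(c,o['position']),proj(c,o['position']-[0,0,-30]),proj(c,(417,-121,16)),proj(c,(417,-121,0)))
# side view of gripper now
n='side';im,d=imaging.get_image(n);c=cam(n);Q=cloud(c,d);print('tcp in side',proj(c,o['position']),o['position'])
m=(d>0)&(abs(Q[...,0]-417)<45)&(abs(Q[...,1]+121)<50)&(Q[...,2]>60); q=Q[m]; print(m.sum(),np.round(np.percentile(q[:,2],[0,1,5,20]),0)); v,u=np.nonzero(m);k=q[:,2].argsort()[:8];print(u[k],v[k],np.round(q[k]))
save(cv2.resize(im[150:280,220:380],None,fx=4,fy=4),'v4.png')
"
```

```text
[278.31119439   0.         253.66728143]
(242, 224) [353. -93.   1.] 369.77225
(242, 227) [ 428. -116.  178.] 177.16571
(242, 230) [ 428. -116.  182.] 173.33963
(242, 235) [ 428. -116.  189.] 166.7
(242, 242) [ 428. -117.  198.] 158.00644
(242, 255) [ 428. -117.  212.] 144.5924
(250, 224) [ 351. -103.    0.] 370.16827
(250, 227) [ 427. -121.  178.] 177.44987
(250, 230) [ 427. -121.  182.] 173.64621
(250, 235) [ 428. -121.  190.] 165.9431
(250, 242) [ 427. -121.  197.] 159.08492
(250, 255) [ 427. -121.  212.] 145.18327
(262, 224) [ 348. -119.   -1.] 371.25912
(262, 227) [ 426. -128.  177.] 177.88554
(262, 230) [ 426. -128.  182.] 173.53696
(262, 235) [ 426. -128.  190.] 166.0954
(262, 242) [ 426. -128.  198.] 158.5258
(262, 255) [ 426. -127.  212.] 144.77505
(268, 224) [ 346. -126.   -1.] 371.68384
(268, 227) [ 342. -126.    0.] 371.93042
(268, 230) [ 425. -132.  182.] 173.9164
(268, 235) [ 425. -132.  189.] 166.7955
(268, 242) [ 425. -131.  197.] 159.32956
(268, 255) [ 425. -130.  212.] 145.22517
[253.08261    222.19527251] [252.98235174 241.00360927] [253.50402807 177.62316611] [253.51337314 174.36876524]
tcp in side [299.0292238  187.06008356] [ 417.00261369 -120.77468011  147.21243551]
3308 [173. 191. 235. 306.]
[303 302 301 302 304 303 304 297] [181 182 182 181 180 180 179 180] [[ 407. -122.  173.]
 [ 406. -113.  177.]
 [ 408. -111.  177.]
 [ 408. -116.  178.]
 [ 405. -122.  178.]
 [ 407. -120.  179.]
 [ 406. -125.  179.]
 [ 420. -109.  181.]]
```

View pics/v4.png

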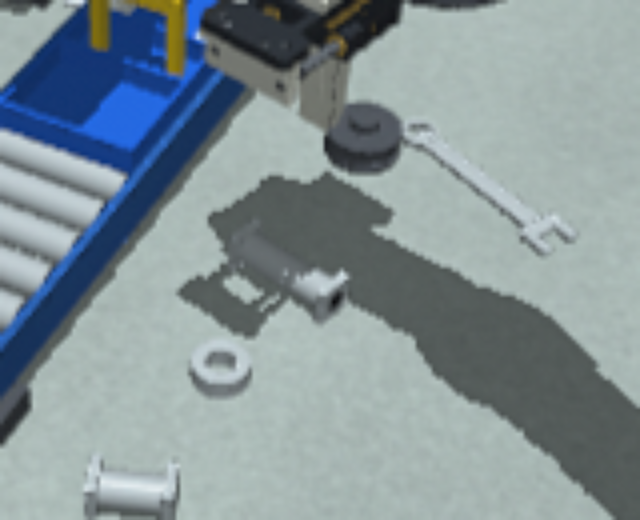

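```bash
python3 -c "
from h import *
for n,t in (('w1',149.5),('w2',124.2),('w3',147)):
    z=np.load(n+'.npz');P=z['P'];m=(z['d']>0)&(P[...,2]>t-40)&(P[...,2]>60);v,u=np.nonzero(m);q=P[m];k=q[:,2].argsort()[:300:30]
    print(n,[(int(a),int(b),int(c)) for a,b,c in zip(u[k],v[k],q[k,2]-t)])
"
```

```text
w1 [(324, 237, 25), (334, 226, 27), (176, 226, 29), (332, 226, 29), (174, 227, 30), (326, 233, 31), (332, 228, 31), (179, 231, 32), (326, 241, 33), (330, 229, 34)]
w2 [(240, 3, -39), (208, 7, -39), (235, 4, -39), (225, 5, -38), (234, 1, -38), (199, 0, -38), (220, 7, -38), (228, 6, -38), (216, 9, -38), (217, 5, -37)]
w3 [(259, 225, 26), (245, 226, 29), (250, 227, 30), (257, 228, 32), (236, 229, 33), (241, 230, 34), (244, 231, 35), (269, 231, 36), (258, 232, 37), (266, 232, 38)]
```

Two cameras agree that the finger ends sit about 28 mm above the reported TCP, so the last try closed above the sleeve. I'll go about 26 mm deeper and watch the force.

apply_moves(
  increments="-1 1 20 0; -1 1 40 0; -1 1 60 0; -1 1 80 0; -1 1 90 0; -1 1 90 0; -1 1 90 0; -1 1 90 0; -1 1 105 0; -1 1 120 0",
  claw=-0.4,
)

```text
time_s: 8.72
position: [418.5, -122.2, 29.6]
ee_rot: [0.995, -0.098, 0.003, 0.0]
force: [1.0, 0.5, -0.8]
opening: 62.5
```

apply_moves(
  increments="0 0 10 0; 0 0 20 0; 0 0 30 0; 0 0 38 0; 0 0 44 0; 0 0 47 0; 0 0 47 0; 0 0 47 0; 0 0 47 0; 0 0 47 0",
)

```text
time_s: 9.55
position: [416.9, -121.8, -18.2]
ee_rot: [0.995, -0.098, 0.0, 0.0]
force: [-0.5, 0.9, -0.3]
opening: 65.1
```

apply_moves(
  increments="0 0 0 0; 0 0 0 0; 0 0 0 0; 0 0 0 0; 0 0 0 0; 0 0 0 0; 0 0 0 0; 0 0 0 0; 0 0 0 0; 0 0 0 0",
  claw=1,
)

```text
time_s: 10.38
position: [416.6, -121.7, -18.6]
ee_rot: [0.995, -0.098, -0.0, -0.0]
force: [0.3, 0.0, -0.5]
opening: 24.9
```

apply_moves(
  increments="0 0 -20 0; 0 0 -50 0; 0 0 -85 -0.06; 0 0 -115 -0.12; 0 0 -125 -0.18; 0 0 -125 -0.237; 0 0 -125 -0.237; 0 0 -125 -0.237; 0 0 -125 -0.237; 0 0 -125 -0.237",
)

```text
time_s: 11.22
position: [415.9, -121.6, 105.7]
ee_rot: [1.0, 0.019, -0.001, -0.0]
force: [-0.9, 0.2, -2.1]
opening: 24.8
```

```bash
python3 -c "
from h import *
o=env.get_obs();print(o['opening'],o['force'],o['position'],ang(o))
print(inc((490,-278,100),2.3),inc((537,-278,98),2.3))
wrist('w4',110,165,(460,-120),60)
z=np.load('w4.npz');P=z['P']
im,d=imaging.get_image('side');Q=cloud(cam('side'),d);m=(d>0)&(abs(Q[...,0]-440)<85)&(abs(Q[...,1]+120)<60)&(Q[...,2]>100)&(Q[...,2]<170);q=Q[m];print(m.sum(),np.round(np.percentile(q,[2,98],axis=0)))
q=q[q[:,0]>450];print(np.round(np.median(q,0)),np.round(np.percentile(q,[2,98],axis=0)))
"
```

```text
24.824971388884183 [-0.85122448  0.22942659 -2.11265187] [ 415.88102714 -121.5554464   105.65038347] 2.2338600481312314
(array([ 68. , 159.2,   5.4]), np.float64(-0.001)) (array([114.9, 161.1,   7.3]), np.float64(-0.001))
7411 [array([ 440.8, -121.1]), array([81.2, 55.6]), np.float64(2.8)] [135. 152. 163.]
253 [[ 387. -142.  126.]
 [ 477.  -91.  162.]]
[ 470. -105.  138.] [[ 451. -110.  124.]
 [ 477. -100.  148.]]
```

apply_moves(
  increments="16 38 1 0; 32 76 2 0; 48 114 3 0; 62 145 5 0; 68 159 6 0; 80 160 7 0; 95 161 7 0; 107 161 8 0; 115 161 8 0; 115 161 8 0",
)

```text
time_s: 12.15
position: [539.5, -277.0, 97.6]
ee_rot: [1.0, 0.021, 0.0, -0.0]
force: [0.6, 0.3, -1.5]
opening: 24.9
```

```bash
python3 -c "
from h import *
o=env.get_obs();print(o['opening'],o['force'],o['position'],ang(o))
im,d=imaging.get_image('side');save(cv2.resize(im[90:250,170:330],None,fx=3.7,fy=3.7),'v5.png')
"
```

```text
24.92163254216733 [ 0.55586502  0.32111326 -1.52722057] [ 539.53781301 -276.99073496   97.59668407] 2.3881640384405514
```

View pics/v5.png

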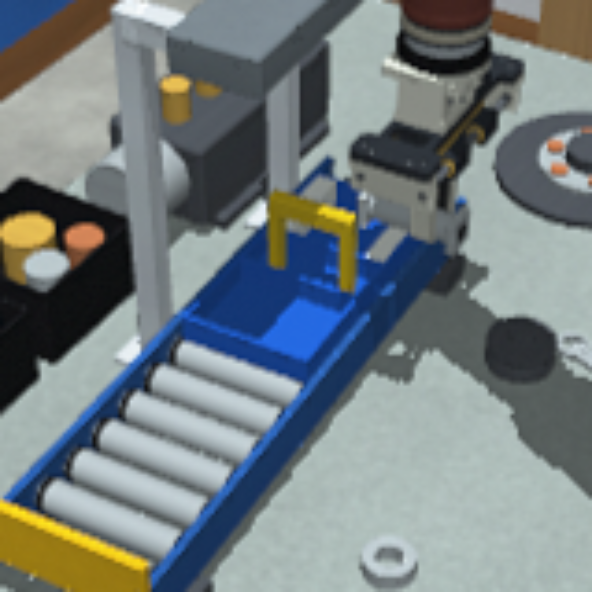

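The picture shows the sleeve's flange behind the yellow handle and the gripper clear of the lamp. Now I push along the conveyor.

apply_moves(
  increments="0 -6 0 0; 0 -12 0 0; 0 -18 0 0; 0 -26 0 0; 0 -38 0 0; 0 -52 0 0; 0 -67 0 0; 0 -82 0 0; 0 -97 0 0; 0 -112 0 0",
)

```text
time_s: 13.03
position: [533.0, -163.7, 98.4]
ee_rot: [1.0, 0.021, -0.0, -0.0]
force: [-0.6, -1.3, -2.1]
opening: 24.7
```

apply_moves(
  increments="0 -15 0 0; 0 -30 0 0; 0 -45 0 0; 0 -60 0 0; 0 -75 0 0; 0 -90 0 0; 0 -103 0 0; 0 -114 0 0; 0 -123 0 0; 0 -130 0 0",
)

```text
time_s: 13.87
position: [528.2, -34.3, 98.4]
ee_rot: [1.0, 0.021, 0.0, -0.0]
force: [-0.8, -0.7, -1.8]
opening: 24.4
```

```bash
cat > tote.py <<'E'
from h import *
o=env.get_obs();print(o['opening'],np.round(o['force'],1),np.round(o['position'],1),ang(o))
for n in ('scene','side'):
    im,d=imaging.get_image(n);save(im,'t_%s.png'%n);P=cloud(cam(n),d);hsv=cv2.cvtColor(im,cv2.COLOR_RGB2HSV)
    m=(d>0)&(abs(hsv[...,0].astype(int)-26)<8)&(hsv[...,1]>120)&(P[...,2]>120)&(P[...,2]<160)&(abs(P[...,0]-622)<70)
    q=P[m]
    if len(q)>10: print(n,len(q),np.round(np.median(q,0)),[np.round(v,1) for v in cv2.minAreaRect(q[:,:2].astype(np.float32))])
    r=models.pinpoint(n,'handle'); print([(round(x['p'],2),np.round(at_z(cam(n),x['location'],136))) for x in r[:1]])
E
python3 tote.py
```

```text
24.36535505392688 [-0.8 -0.7 -1.8] [528.2 -34.3  98.4] 2.3745236320098226
scene 55 [627. -11. 145.] [array([620.2, -11.5]), array([75.7, 12. ]), np.float64(2.4)]
[(0.6, array([618.,  -7., 136.]))]
side 194 [618.   3. 141.] [array([ 6.191e+02, -5.000e-01]), array([82.3, 19.1]), np.float64(4.3)]
[]
```

apply_moves(
  increments="0 -6 0 0; 0 -12 0 0; 0 -18 0 0; 0 -23 0 0; 0 -27 0 0; 0 -30 0 0; 0 -32 0 0; 0 -34 0 0; 0 -35 0 0; 0 -36 0 0",
)

```text
time_s: 14.9
position: [526.8, -2.2, 98.4]
ee_rot: [1.0, 0.019, -0.0, 0.001]
force: [-0.1, -4.9, -2.2]
opening: 25.1
```

apply_moves(
  increments="0 -1 0 0; 0 -2 0 0; 0 -3 0 0; 0 -4 0 0; 0 -4 0 0; 0 -5 0 0; 0 -5 0 0; 0 -6 0 0; 0 -6 0 0; 0 -6 0 0",
)

```text
time_s: 15.73
position: [526.5, -1.0, 98.4]
ee_rot: [1.0, 0.016, -0.0, 0.003]
force: [0.6, -10.4, -0.6]
opening: 25.1
```

```bash
python3 tote.py
```

```text
25.094415368450672 [  0.6 -10.4  -0.6] [526.5  -1.   98.4] 1.8139942123050425
scene 58 [624.  21. 146.] [array([620.8,  20.9]), array([74.6, 10.3]), np.float64(3.5)]
[(0.55, array([624.,  28., 136.]))]
side 166 [623.  31. 139.] [array([617.7,  26.8]), array([80.4, 17. ]), np.float64(1.8)]
[(0.97, array([617.,  39., 136.]))]
```

Home, with 10 N against the stop. I'll back off and set the sleeve down on the table.

apply_moves(
  increments="0 4 0 0; 0 8 0 0; 0 14 0 0; -15 20 0 0; -45 30 0 0; -80 50 0 0; -88 85 0 0; -90 115 0 0; -90 124 0 0; -90 124 0 0",
)

```text
time_s: 16.77
position: [442.0, -124.2, 98.7]
ee_rot: [1.0, 0.018, 0.001, 0.0]
force: [0.3, -0.0, -1.5]
opening: 24.6
```

apply_moves(
  increments="0 0 30 0; 0 0 65 0; 0 0 90 0; 0 0 105 0; 0 0 110 0; 0 0 113 0; 0 0 115 0; 0 0 115 0; 0 0 115 0; 0 0 115 0",
)

```text
time_s: 17.6
position: [442.4, -121.8, -15.7]
ee_rot: [1.0, 0.02, 0.001, 0.0]
force: [0.3, 0.1, -1.5]
opening: 24.8
```

```bash
python3 tote.py
```

```text
24.82752006753329 [ 0.3  0.1 -1.5] [ 442.4 -121.8  -15.7] 2.2864900379521407
[(0.56, array([616.,  21., 136.]))]
side 200 [615.  31. 141.] [array([617.5,  26.7]), array([80.6, 17.7]), np.float64(1.3)]
[(0.64, array([621.,  24., 136.]))]
```

apply_moves(
  increments="0 0 2 0; 0 0 3 0; 0 0 3 0; 0 0 3 0; 0 0 3 0; 0 0 3 0; 0 0 3 0; 0 0 3 0; 0 0 3 0; 0 0 3 0",
  claw=-0.3,
)

```text
time_s: 18.63
position: [441.6, -121.7, -19.6]
ee_rot: [1.0, 0.02, 0.0, -0.0]
force: [0.4, -0.3, -0.3]
opening: 60.6
```

apply_moves(
  increments="0 0 -10 0; 0 0 -35 0; 0 0 -75 0; 0 0 -115 0; 0 0 -155 0; 20 -30 -185 0; 50 -50 -205 0; 80 -70 -210 0; 110 -95 -215 0; 140 -120 -215 0",
)

```text
time_s: 19.47
position: [567.2, -1.6, 195.0]
ee_rot: [1.0, 0.011, -0.011, 0.003]
force: [-2.1, -4.5, -2.9]
opening: 60.8
```

```bash
python3 -c "
from h import *
o=env.get_obs();print(o['opening'],np.round(o['position'],1),ang(o))
wrist('w5',128,160,(619,25),80)
wrist('w5b',10,40,(462,-121),70)
print(inc((618,25,195),2.3))
"
```

```text
60.751007942200886 [567.2  -1.6 195. ] 1.2538827229598997
1577 [array([620.3,  23.6]), array([79.5, 14.2]), np.float64(2.6)] [133. 145. 147.]
636 [array([ 477.7, -118.6]), array([32.1, 60.8]), np.float64(88.3)] [13. 28. 33.]
(array([ 40.4, -14.4,  -0.5]), np.float64(0.006))
```

apply_moves(
  increments="20 -9 0 0; 38 -16 0 0; 44 -18 0 0; 44 -18 5 0; 44 -18 15 0; 44 -18 25 0; 44 -18 30 0; 44 -18 30 0; 44 -18 30 0; 44 -18 30 0",
)

```text
time_s: 20.4
position: [620.0, 23.3, 165.7]
ee_rot: [1.0, 0.02, 0.0, -0.0]
force: [0.3, 1.0, 0.1]
opening: 60.7
```

```bash
python3 -c "
from h import *
o=env.get_obs();print(o['opening'],np.round(o['position'],1),ang(o))
wrist('w6',128,160,(619,25),80)
print(inc((620.3,23.6,90),2.5))
"
```

```text
60.68404977582639 [620.   23.3 165.7] 2.269627506105325
1554 [array([620.9,  23.7]), array([79.6, 13.9]), np.float64(2.4)] [135. 145. 147.]
(array([ 0.1, -0.2, 75.9]), np.float64(-0.004))
```

apply_moves(
  increments="0 0 15 0; 0 0 30 0; 0 0 45 0; 0 0 58 0; 0 0 68 0; 0 0 75 0; 0 0 76 0; 0 0 76 0; 0 0 76 0; 0 0 76 0",
)

```text
time_s: 21.28
position: [620.7, 23.5, 90.3]
ee_rot: [1.0, 0.02, 0.001, -0.0]
force: [0.7, -0.1, 0.1]
opening: 60.4
```

apply_moves(
  increments="0 0 0 0; 0 0 0 0; 0 0 0 0; 0 0 0 0; 0 0 0 0; 0 0 0 0; 0 0 0 0; 0 0 0 0; 0 0 0 0; 0 0 0 0",
  claw=1,
  grip_force=55,
)

```text
time_s: 22.12
position: [620.0, 23.6, 89.4]
ee_rot: [1.0, 0.02, 0.0, -0.0]
force: [0.1, -0.5, 0.1]
opening: 13.4
```

apply_moves(
  increments="0 0 -8 0; 0 0 -20 0; 0 0 -36 0; 0 0 -54 0; 0 0 -70 0; 0 0 -78 0; -3 -8 -80 -0.01; -8 -28 -80 -0.04; -14 -52 -80 -0.08; -21 -78 -80 -0.12",
)

```text
time_s: 22.95
position: [594.2, 100.6, 167.9]
ee_rot: [0.997, 0.08, -0.002, 0.0]
force: [0.3, 0.1, -5.6]
opening: 13.5
```

apply_moves(
  increments="-8 -30 0 -0.05; -16 -60 0 -0.1; -24 -90 0 -0.15; -33 -120 0 -0.2; -41 -150 0 -0.25; -49 -180 0 -0.28; -57 -210 0 -0.28; -64 -235 0 -0.28; -70 -255 0 -0.28; -72 -266 0 -0.28",
)

```text
time_s: 23.78
position: [477.9, 355.7, 168.1]
ee_rot: [0.975, 0.221, -0.002, -0.001]
force: [-0.8, 0.5, -4.2]
opening: 13.8
```

```bash
python3 -c "
from h import *
o=env.get_obs();print(o['opening'],np.round(o['position'],1),ang(o),o['force'])
print(inc((509.5,375,38),25.4),inc((509.5,375,34.5),25.4))
"
```

```text
13.841800624026762 [477.9 355.7 168.1] 25.56546928123744 [-0.7683097   0.46364507 -4.16506491]
(array([ 37.4,  -3.4, 129.9]), np.float64(0.003)) (array([ 37.4,  -3.4, 133.4]), np.float64(0.003))
```

apply_moves(
  increments="12 -1 5 0; 26 -2 15 0; 34 -2 30 0; 37 -3 45 0; 37 -3 60 0; 37 -3 75 0; 37 -3 88 0; 37 -3 96 0; 37 -3 100 0; 37 -3 100 0",
)

```text
time_s: 24.62
position: [514.1, 369.2, 68.1]
ee_rot: [0.976, 0.218, -0.001, 0.001]
force: [0.0, -0.1, -4.9]
opening: 13.5
```

```bash
python3 -c "
from h import *
o=env.get_obs();print(o['opening'],np.round(o['position'],1),ang(o),o['force'])
print(inc((509.5,375,34.5),25.4))
for n in ('side','scene'):
    im,d=imaging.get_image(n);c=cam(n);P=cloud(c,d);hsv=cv2.cvtColor(im,cv2.COLOR_RGB2HSV);save(im,'m_%s.png'%n)
    m=(d>0)&(abs(hsv[...,0].astype(int)-112)<14)&(hsv[...,1]>110)&(P[...,1]>200)&(P[...,2]>45)&(P[...,2]<75);q=P[m];print(n,len(q),[np.round(v,1) for v in cv2.minAreaRect(q[:,:2].astype(np.float32))],np.round(np.percentile(q[:,2],[2,50,98])))
"
```

```text
13.535482790727142 [514.1 369.2  68.1] 25.17819922401683 [ 0.01878476 -0.14545965 -4.88752466]
(array([-1.6, -7.2, 33.6]), np.float64(-0.004))
side 1286 [array([673.2, 443.7]), array([477.4, 243.7]), np.float64(24.5)] [45. 59. 66.]
scene 600 [array([508.3, 365.3]), array([118.1, 245.1]), np.float64(27.8)] [45. 52. 69.]
```

apply_moves(
  increments="-1 -4 5 0; -2 -7 12 0; -2 -7 19 0; -2 -7 25 0; -2 -7 29 0; -2 -7 32 0; -2 -7 34 0; -2 -7 34 0; -2 -7 34 0; -2 -7 34 0",
)

```text
time_s: 25.55
position: [510.2, 375.8, 35.7]
ee_rot: [0.976, 0.218, 0.0, -0.0]
force: [1.2, 0.4, -4.5]
opening: 13.7
```

apply_moves(
  increments="0 0 0 0; 0 0 0.5 0; 0 0 0.5 0; 0 0 0.5 0; 0 0 0.5 0; 0 0 0.5 0; 0 0 0.5 0; 0 0 0.5 0; 0 0 0.5 0; 0 0 0.5 0",
  claw=-0.2,
)

```text
time_s: 26.38
position: [509.8, 375.7, 34.9]
ee_rot: [0.976, 0.218, -0.0, -0.0]
force: [0.2, -0.4, 0.2]
opening: 56.2
```

apply_moves(
  increments="0 0 -20 0; 0 0 -50 0; 0 0 -90 0; 0 0 -130 0; 0 0 -165 0; 0 0 -185 0; 0 0 -190 0; 0 0 -190 0; 0 0 -190 0; 0 0 -190 0",
)

```text
time_s: 27.22
position: [508.7, 374.6, 222.2]
ee_rot: [0.976, 0.218, -0.002, 0.001]
force: [-0.1, 0.9, 0.2]
opening: 55.8
```

```bash
python3 -c "
from h import *
o=env.get_obs();print(o['opening'],np.round(o['position'],1),ang(o),o['force'])
wrist('w7',70,110,(510,375),80)
z=np.load('w7.npz');P=z['P'];hsv=cv2.cvtColor(z['im'],cv2.COLOR_RGB2HSV);b=(abs(hsv[...,0].astype(int)-112)<14)&(hsv[...,1]>100)&(z['d']>0)&(P[...,2]<45)
g=(abs(hsv[...,0].astype(int)-60)<22)&(hsv[...,1]>80)&(P[...,2]<10)
print('tote',cv2.minAreaRect(P[b&(P[...,2]>22)][:,:2].astype(np.float32)),'mat',cv2.minAreaRect(P[g][:,:2].astype(np.float32)))
w=(hsv[...,1]<40)&(hsv[...,2]>150)&(P[...,2]>8)&(P[...,2]<45)&(np.hypot(P[...,0]-510,P[...,1]-375)<130)
print('white',w.sum(),P[w].mean(0) if w.any() else '')
"
```

```text
55.811042864380504 [508.7 374.6 222.2] 25.203550889122127 [-0.14217342  0.90651244  0.22548996]
740 [array([511., 376.]), array([79.4, 13.3]), np.float64(25.3)] [81. 90. 91.]
tote ((565.8616943359375, 250.55714416503906), (180.6809539794922, 522.5399169921875), 17.288738250732422) mat ((508.14080810546875, 375.9190979003906), (161.24713134765625, 282.5927429199219), 25.173397064208984)
white 1631 [545.11858326 312.84893479  29.79370833]
```

View pics/w7.png

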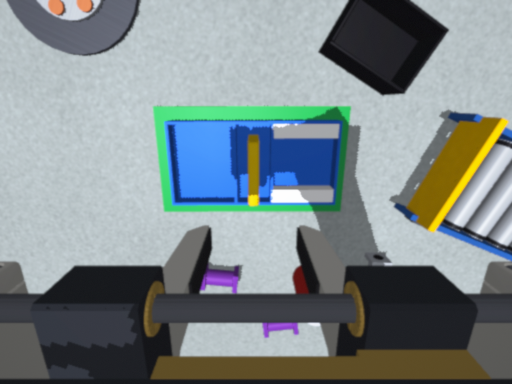

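Tote is on the mat, centred at (511,376) against the mat's (508,376) and aligned. The white short bay is at its -y end. Next I check the body's clearance over the can before picking the short sleeve.

```bash
python3 -c "
from h import *
z=np.load('w7.npz');P=z['P'];t=222.2
for u in (60,100,140,380,440): 
    print(u,[(v,int(P[v,u,2]-t)) for v in (262,266,270,275,285,300,325,345) if z['d'][v,u]>0])
s=np.load('side1.npz');Q=cloud(cam('side'),s['d']);m=(s['d']>0)&(np.hypot(Q[...,0]-362,Q[...,1]-202)<45)&(Q[...,2]>60);q=Q[m];print(np.percentile(q[:,2],[50,90,95,99]),q[q[:,2]>86].mean(0), np.percentile(q[q[:,2]>86],[2,98],axis=0))
s=np.load('scene1.npz');Q=cloud(cam('scene'),s['d']);m=(s['d']>0)&(np.hypot(Q[...,0]-362,Q[...,1]-202)<45)&(Q[...,2]>84);q=Q[m];print(q.mean(0),np.percentile(q,[2,98],axis=0))
im,d=imaging.get_image('side');c=cam('side');Q=cloud(c,d);m=(d>0)&(np.hypot(Q[...,0]-509,Q[...,1]-375)<120)&(Q[...,2]>200)&(Q[...,2]<420)
h=Q[m]-[508.7,374.6,222.2];a=np.radians(25.2);ty=h[:,0]*np.sin(a)-h[:,1]*np.cos(a);tx=h[:,0]*np.cos(a)+h[:,1]*np.sin(a)
for lo in range(-100,100,20):
    k=(ty>lo)&(ty<lo+20); 
    if k.sum()>5: print(lo,k.sum(),np.round(np.percentile(h[k,2],[1,5,50,99])),np.round(np.percentile(tx[k],[2,98])))
print(inc((426.5,113,150),22.3))
"
```

```text
60 [(262, -222), (266, -222), (270, -222), (275, -222), (285, 126), (300, 132), (325, 135), (345, 135)]
100 [(262, -221), (266, 115), (270, 118), (275, 121), (285, 126), (300, 132), (325, 135), (345, 134)]
140 [(262, -222), (266, 116), (270, 118), (275, 121), (285, 126), (300, 132), (325, 134), (345, 134)]
380 [(262, -191), (266, 116), (270, 118), (275, 121), (285, 125), (300, 132), (325, 135), (345, 135)]
440 [(262, -223), (266, -222), (270, -220), (275, 121), (285, 126), (300, 133), (325, 135), (345, 135)]
[87.34278054 90.22075539 90.7489966  91.63410393] [365.537218   208.82047592  88.80177755] [[343.83171822 187.82503735  86.28095203]
 [387.66039694 230.86004153  91.3550189 ]]
[366.65954217 204.2856581   89.58587297] [[345.76131552 182.70095443  84.64736279]
 [387.8040458  226.10806247  95.92692326]]
-100 771 [111. 114. 147. 155.] [-35.  34.]
-80 305 [125. 144. 153. 155.] [-35.  33.]
-60 870 [ 39.  79. 155. 197.] [-35.  30.]
-40 181 [ 31. 115. 148. 197.] [-35.  34.]
-20 105 [125. 126. 148. 197.] [-35. -19.]
0 79 [122. 126. 139. 197.] [-35. -20.]
20 228 [ 30.  34. 125. 154.] [-35.   2.]
40 110 [ 54. 117. 135. 155.] [-36.  -9.]
60 194 [114. 116. 148. 156.] [-35.  -9.]
80 87 [126. 136. 153. 155.] [-35.  -2.]
(array([-185.8,  201.8,   73.5]), np.float64(0.051))
```

apply_moves(
  increments="-25 27 0 0.01; -52 56 0 0.03; -80 86 5 0.05; -108 117 20 0.05; -136 147 40 0.05; -160 174 60 0.05; -178 193 72 0.05; -186 202 74 0.05; -186 202 74 0.05; -186 202 74 0.05",
)

```text
time_s: 28.15
position: [428.4, 114.6, 151.1]
ee_rot: [0.981, 0.194, 0.001, -0.001]
force: [0.8, 0.2, 0.2]
opening: 55.8
```

```bash
python3 -c "
from h import *
o=env.get_obs();print(o['opening'],np.round(o['position'],1),ang(o),o['force'])
wrist('w8',10,45,(426.5,113),60)
print(inc((426.5,113,-17),22.3))
"
```

```text
55.80997721324104 [428.4 114.6 151.1] 22.318567017105646 [0.75674049 0.1748078  0.22315567]
1218 [array([428.3, 113.4]), array([60.9, 32. ]), np.float64(23.3)] [16. 28. 33.]
(array([ -3.8,   1.8, 168.4]), np.float64(0.002))
```

apply_moves(
  increments="-2 2 35 -0.015; -2 2 75 -0.015; -2 2 110 -0.015; -2 2 135 -0.015; -2 2 150 -0.015; -2 2 160 -0.015; -2 2 166 -0.015; -2 2 168 -0.015; -2 2 168 -0.015; -2 2 168 -0.015",
)

```text
time_s: 29.03
position: [427.4, 112.1, -16.6]
ee_rot: [0.979, 0.202, 0.001, -0.0]
force: [0.4, -0.4, -0.1]
opening: 55.7
```

apply_moves(
  increments="0 0 0 0; 0 0 0 0; 0 0 0 0; 0 0 0 0; 0 0 0 0; 0 0 0 0; 0 0 0 0; 0 0 0 0; 0 0 0 0; 0 0 0 0",
  claw=1,
)

```text
time_s: 29.87
position: [426.6, 111.4, -16.9]
ee_rot: [0.98, 0.201, 0.0, -0.0]
force: [-0.5, 0.9, 4.5]
opening: 24.9
```

apply_moves(
  increments="0 0 -20 0; 0 0 -55 0; 0 0 -95 0; 10 -8 -130 0; 35 -26 -150 0; 65 -49 -150 -0.01; 95 -72 -150 -0.02; 125 -94 -150 -0.037; 155 -117 -150 -0.037; 175 -132 -150 -0.037",
)

```text
time_s: 30.7
position: [535.9, 304.8, 132.0]
ee_rot: [0.975, 0.22, 0.0, -0.001]
force: [0.4, 0.9, -0.2]
opening: 24.8
```

apply_moves(
  increments="6 -4 0 0; 9 -7 0 0; 9 -7 10 0; 9 -7 25 0; 9 -7 40 0; 9 -7 55 0; 9 -7 65 0; 9 -7 70 0; 9 -7 70 0; 9 -7 70 0",
)

```text
time_s: 31.53
position: [540.6, 310.9, 63.0]
ee_rot: [0.976, 0.219, 0.0, 0.0]
force: [-0.5, 0.4, -0.3]
opening: 24.9
```

```bash
python3 -c "
from h import *
o=env.get_obs();print(o['opening'],np.round(o['position'],1),ang(o),o['force'])
print(inc((540.5,311,-7.5),25.3))
"
```

```text
24.85251243183246 [540.6 310.9  63. ] 25.273859854525103 [-0.51996207  0.41581707 -0.29413   ]
(array([-0.1, -0.1, 70.5]), np.float64(-0.0))
```

apply_moves(
  increments="0 0 12 0; 0 0 25 0; 0 0 38 0; 0 0 50 0; 0 0 58 0; 0 0 64 0; 0 0 68 0; 0 0 70 0; 0 0 71 0; 0 0 71 0",
)

```text
time_s: 32.37
position: [540.7, 311.7, -7.9]
ee_rot: [0.976, 0.219, 0.0, -0.0]
force: [-0.5, 0.6, -1.0]
opening: 24.6
```

apply_moves(
  increments="0 0 0 0; 0 0 0 0; 0 0 0 0; 0 0 0 0; 0 0 0 0; 0 0 -10 0; 0 0 -40 0; 0 0 -80 0; 0 0 -120 0; 0 0 -150 0",
  claw=0.1,
)

```text
time_s: 33.2
position: [541.5, 312.3, 146.2]
ee_rot: [0.976, 0.219, 0.002, -0.001]
force: [0.2, -0.1, 0.8]
opening: 41.8
```

```bash
python3 -c "
from h import *
o=env.get_obs();print(o['opening'],np.round(o['position'],1),ang(o),o['force'])
wrist('w9',25,60,(541,311),55)
wrist('w9b',75,110,(511,376),80)
print(inc((470,-119,150),2))
"
```

```text
41.77839202286768 [541.5 312.3 146.2] 25.31450452918743 [ 0.24871068 -0.06209622  0.84337031]
1308 [array([543.4, 312.2]), array([60.2, 31.6]), np.float64(24.8)] [27. 36. 41.]
1330 [array([510.9, 375.3]), array([80.1, 14.4]), np.float64(25.4)] [76. 89. 91.]
(array([-252.3,  359.8,   -4.8]), np.float64(0.407))
```

View pics/w9b.png

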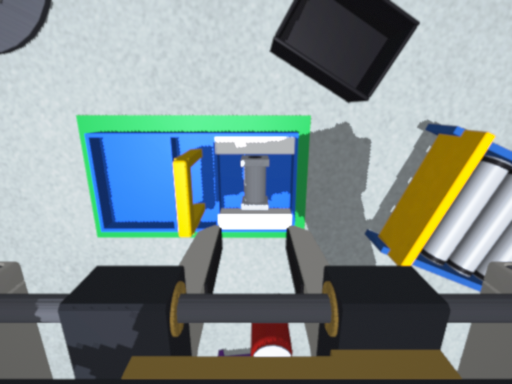

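apply_moves(
  increments="-22 31 -5 0.03; -45 63 -5 0.08; -68 96 -5 0.14; -91 129 -5 0.2; -114 162 -5 0.26; -137 195 -5 0.32; -160 228 -5 0.38; -183 261 -5 0.407; -206 294 -5 0.407; -228 326 -5 0.407",
  claw=-0.3,
)

```text
time_s: 34.13
position: [472.6, -82.6, 146.9]
ee_rot: [1.0, 0.017, -0.0, 0.0]
force: [1.3, 0.2, -0.7]
opening: 60.6
```

```bash
python3 -c "
from h import *
o=env.get_obs();print(o['opening'],np.round(o['position'],1),ang(o),o['force'])
print(inc((462,-119,150),2))
"
```

```text
60.56861611130587 [472.6 -82.6 146.9] 1.9876939823320698 [ 1.29040848  0.16075475 -0.69589104]
(array([-11.9,  36. ,  -3.1]), np.float64(-0.0))
```

apply_moves(
  increments="-6 18 0 0; -10 30 0 0; -10 36 0 0; -10 36 0 0; -10 36 0 0; -10 36 0 0; -10 36 0 0; -10 36 0 0; -10 36 0 0; -10 36 0 0",
)

```text
time_s: 34.97
position: [465.1, -116.5, 146.8]
ee_rot: [1.0, 0.018, -0.0, -0.0]
force: [-0.0, -0.3, -0.1]
opening: 60.2
```

```bash
python3 -c "
from h import *
o=env.get_obs();print(o['opening'],np.round(o['position'],1),ang(o),o['force'])
wrist('w10',10,45,(462,-119),70)
print(inc((462,-119,-17),2))
"
```

```text
60.21111629108552 [ 465.1 -116.5  146.8] 2.04789865938088 [-0.02017635 -0.27356111 -0.0733685 ]
1812 [array([ 461.5, -121.7]), array([91.5, 31.2]), np.float64(2.3)] [17. 28. 33.]
(array([ -3.2,   2.3, 163.9]), np.float64(0.001))
```

apply_moves(
  increments="-2 3 35 0; -4 5 75 0; -4 5 110 0; -4 5 135 0; -4 5 150 0; -4 5 158 0; -4 5 162 0; -4 5 164 0; -4 5 164 0; -4 5 164 0",
)

```text
time_s: 35.85
position: [462.1, -122.3, -16.2]
ee_rot: [1.0, 0.017, 0.001, 0.0]
force: [0.2, -1.0, -0.5]
opening: 60.6
```

apply_moves(
  increments="0 0 0 0; 0 0 0 0; 0 0 0 0; 0 0 0 0; 0 0 0 0; 0 0 0 0; 0 0 0 0; 0 0 0 0; 0 0 0 0; 0 0 0 0",
  claw=1,
)

```text
time_s: 36.68
position: [461.2, -121.9, -17.0]
ee_rot: [1.0, 0.018, 0.0, -0.0]
force: [-0.4, 1.3, 2.3]
opening: 24.4
```

apply_moves(
  increments="0 0 -20 0; 0 0 -55 0; 0 0 -95 0; 1 -12 -130 0; 3 -40 -150 -0.03; 5 -72 -150 -0.08; 8 -106 -150 -0.14; 10 -140 -150 -0.2; 12 -174 -150 -0.26; 14 -208 -150 -0.32",
)

```text
time_s: 37.52
position: [467.1, 87.4, 132.5]
ee_rot: [0.984, 0.178, -0.001, 0.0]
force: [1.0, -0.4, -2.7]
opening: 24.7
```

```bash
python3 -c "
from h import *
o=env.get_obs();print(o['opening'],np.round(o['position'],1),ang(o),o['force'])
print(inc((480.7,439.9,133),25.3))
"
```

```text
24.719687476897757 [467.1  87.4 132.5] 20.470623078091847 [ 0.98568393 -0.42511789 -2.66190999]
(array([ 136. , -325.5,   -0.7]), np.float64(-0.084))
```

apply_moves(
  increments="14 -33 0 -0.02; 28 -67 0 -0.05; 42 -101 0 -0.084; 56 -135 0 -0.084; 70 -169 0 -0.084; 84 -203 0 -0.084; 98 -237 0 -0.084; 112 -270 0 -0.084; 124 -300 0 -0.084; 134 -320 0 -0.084",
)

```text
time_s: 38.35
position: [480.2, 436.7, 131.6]
ee_rot: [0.976, 0.22, -0.001, -0.001]
force: [-0.2, 0.4, -1.5]
opening: 24.8
```

apply_moves(
  increments="2 -5 0 0; 2 -5 0 0; 2 -5 10 0; 2 -5 25 0; 2 -5 40 0; 2 -5 55 0; 2 -5 65 0; 2 -5 70 0; 2 -5 70 0; 2 -5 70 0",
)

```text
time_s: 39.18
position: [482.6, 437.6, 63.1]
ee_rot: [0.976, 0.217, 0.0, 0.0]
force: [-0.3, -0.4, -1.6]
opening: 24.9
```

```bash
python3 -c "
from h import *
o=env.get_obs();print(o['opening'],np.round(o['position'],1),ang(o),o['force'])
print(inc((480.7,439.9,-8),25.3))
"
```

```text
24.94726053544853 [482.6 437.6  63.1] 25.086454054829957 [-0.283409   -0.43122827 -1.6000262 ]
(array([-0.8, -3. , 71.1]), np.float64(-0.004))
```

apply_moves(
  increments="-1 -3 12 0; -1 -3 25 0; -1 -3 38 0; -1 -3 50 0; -1 -3 58 0; -1 -3 64 0; -1 -3 68 0; -1 -3 70 0; -1 -3 71 0; -1 -3 71 0",
)

```text
time_s: 40.02
position: [480.2, 440.8, -7.9]
ee_rot: [0.976, 0.218, 0.0, -0.0]
force: [-0.3, 1.3, -1.9]
opening: 25.0
```

apply_moves(
  increments="0 0 0 0; 0 0 0 0; 0 0 0 0; 0 0 0 0; 0 0 0 0; 0 0 -10 0; 0 0 -40 0; 0 0 -80 0; 0 0 -120 0; 0 0 -150 0",
  claw=0.1,
)

```text
time_s: 40.85
position: [480.8, 441.5, 146.4]
ee_rot: [0.976, 0.218, 0.002, -0.001]
force: [0.5, 0.0, 0.5]
opening: 41.6
```

```bash
python3 -c "
from h import *
o=env.get_obs();print(o['opening'],np.round(o['position'],1),ang(o),o['force'])
wrist('w11',25,60,(481,440),60)
wrist('w12',75,110,(511,376),80)
"
```

```text
41.625756319553 [480.8 441.5 146.4] 25.141766995100063 [0.4628469  0.02401249 0.48675787]
1893 [array([480.2, 440.2]), array([92.1, 31.4]), np.float64(25.4)] [27. 36. 41.]
1334 [array([510.7, 375.6]), array([80.2, 14.6]), np.float64(25.5)] [76. 89. 91.]
```

View pics/w12.png

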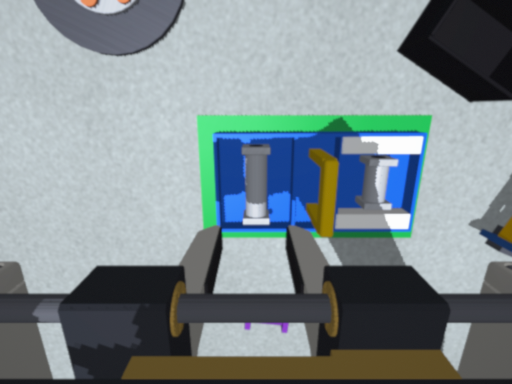

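Both sleeves lie flat in their bays: the long one at (257,185) in the blue bay, the short one at (375,180) between the white fillers. The gripper is clear, so I'm handing in.

```bash
python3 -c "
from h import *
print(env.hand_in())"
```

```text
the job is handed in; nothing more can be done
None
```

The job is done and handed in at about 41 s of the 72 s allowed. The hand-in reports no verdict, so the result rests on the checks below.

**What I did**
- **Pushing the tote:** the move interface can't tilt the tool, so an upright gripper couldn't reach the handle under the lamp. I held the long sleeve by one end and used it to push the tote by its handle along the rollers to the stop. Contact at the stop read about 10 N.
- **Placing the tote:** I put the sleeve back on the table, lifted the tote by its handle at the stop and set it down on the mat.
- **Placing the sleeves:** I laid the short sleeve, then the long one, in their compartments and let go of both.

**Last checks**

| Thing | Measured | Meant to be |
|---|---|---|
| Tote centre | (511, 376) mm, turned 25.5° | mat centre (508, 376) mm, 25.2° |
| Long sleeve | (480, 440) mm | long bay (481, 440) mm |
| Short sleeve | (543, 312) mm | short bay (541, 312) mm |
| Sleeve tops | about 41 mm | about 40 mm if flat on the tote floor |

At the end the gripper was open and about 150 mm above the tote. I did not re-measure the bystanders. In the views I took, the wrench, pulley, bearing and bin showed no sign of being hit.

**What failed or disagreed**
- **Missed grasps:** the first two tries at the long sleeve failed. On the first I lifted before the fingers had closed.
- **Finger length:** on the second the fingers closed above the sleeve. The wrist and side cameras both showed the fingertips about 28 mm above the reported TCP, so I corrected for that from then on.
- **Camera disagreement:** the scene and side cameras differed by about 6 to 10 mm in y, so I relied on close wrist views for the grasps.

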